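# Hold the box sleeve over its base plate for soldering

## Robot

A 7-joint arm with a two-finger parallel gripper is mounted at the origin on the work surface. World frame = base frame: x ahead of the robot, y to its left, z up, the work surface at z = 0. Lengths are in m, angles in rad, forces in N, time in s.
With the tool pointing down it reaches from about 0.4 to 0.85 m from the base axis. Payload 10.4 kg.
Tool frame: the origin (TCP) lies at the very end of the fingers, on their centre line; the grasp point (between the pads) lies 19 mm behind it (manip.pinch_z is the distance from the TCP to the grasp point, in m); z points along the fingers, y is the line along which they close (so a half turn about z gives the same grasp; the last joint's range is limited). The gripper opens to 85 mm and grips with 20 to 120 N. Pads are 22 mm wide; open, the fingers measure 114 mm over their backs; the gripper's body (76 mm by 85 mm) begins 54 mm behind the grasp point. The pads swing forward as they close: fully open they stand 13 mm farther back than shut.
Start: joints at [-1.335, 0.332, -0.065, 1.46, 0.022, 1.35, -0.088], TCP at [0.16, 0.604, 0.231] pointing down, gripper open.
Joint ranges: [-2.6, 2.6], [-0.5, 2.12], [-1.47, 1.34], [0.16, 2.42], [-1.27, 4.41], [0.06, 2.06], [-2.6, 2.6]. Speed limits (rad/s): [2.22, 2.22, 2.79, 2.79, 3.14, 3.14, 3.14].

## Interface

Orientations are given as a unit quaternion [x, y, z, w].
In Python, from workcell import manip gives the robot as it stands. The module is installed in compiled form; this text tells all that it offers.
- The arm moves only by the shell command python3 -m creep 'ROWS' [OPENING] [FORCE]. ROWS is a JSON object of lists of equal length, an entry for each row: "slide": the shift along the tool's x, y, z in m, a list of three; "twist": the turn about the tool's z in degrees. A call has 1 to 8 rows; each row shifts and turns the commanded pose from where the row before left it, along the tool's axes as they then stand; what a row does not reach is not made up. A row lasts 1/8 s, in which the tool goes at most 62.5 mm and 10.7 degrees, less where a joint would pass 70% of its speed; a pose out of reach is approached as far as the arm can. A call with a gripper value outside its range is refused whole. OPENING is the opening in per cent of the stroke, from 0 (shut) to 100 (fully open), set as the call begins (- or left out, the last holds). The fingers move at their own pace and stop on an object; FORCE is the grip in N (left out, the last holds). Time passes only in rows, so rows that do not move let the fingers close. It gives the time, the measured TCP pose, the force, the opening and the grip force at its end, in the units of the state.
- manip.get_obs(): the state, without advancing time (a new reading comes with each control period).
- manip.camera(name): name is "scene" or "top" or "wrist"; returns (picture, depth): 420x560x3 uint8, blue, green, red; 420x560 float32, m along the optical axis (not along the pixel's ray), 0 where there is no reading.
- manip.camera_params(name): a dict with "intrinsics" (3x3 intrinsics, pixels), "R" (3x3) and "t" (3): a world point X has camera coordinates R X + t. Camera axes: x right, y down, z forward; pixel columns grow to the right and rows downward; lengths in m; the calibration is good to about 2 mm. A picture is of the moment at which its call begins: read the wrist's pose just before it. camera_params takes no time and is no camera call; for the wrist camera it gives the pose at the moment of the call.
- manip.hand_in(): hands the job in; it is judged then, once.
The state is a dict: "clock": time; "joint_pos": joint angles; "joint_velocities": joint speeds; "tau": joint torques, N m; "position": TCP position; "ee_rot": TCP orientation; "ft_force": force on the tool from outside, world axes, zero at the start; "torque": the same for the moment, N m; "grip_width": opening from 0.0 (shut) to 1.0 (fully open); "grasp_force": force on a finger pad.
Only numpy, scipy, OpenCV 4.12 (cv2) and the standard library are available. Lean on these libraries where they do the work, as an engineer would, in place of code of your own. Each camera call takes 0.05 s, during which the arm holds its last target. There are 200 camera calls.

## Task

Pick the thin silver sleeve up off the cork pad, gripping it gently so that the sheet metal does not dent, and carry it over the row of cups to the copper base plate on the soldering block, without disturbing the plate or anything else on the bench. Finish holding it there: level, centred on the plate with its long sides along the plate's long sides, hovering about 8 mm above the plate without ever touching it, so that the torch can heat both. Do not put it down or let go; the program ends while the sleeve is held still in the air.

Things in the scene. Friction and masses are not known exactly. Their poses are not given: they have to be found in the camera images.
- sleeve_center (a point): the thin silver-grey sheet sleeve: a rectangular tube open at top and bottom (walls 2.5 mm), 52 mm long (its x), 36 wide (y), 36 high (z), 100 to 165 g, loose, upright on the pad. This point is its middle, 18 mm above its lower edge. Same when turned half round. Grip it across the 36 mm width from above, finger tips a few mm above the pad, with 20 to 35 N; over 50 N a finger dents it
- plate_top (a point): centre of the upper face of the loose copper base plate, 68 mm long (its x), 52 wide (y), 4 thick, 100 g, lying on the soldering block. A centred sleeve leaves an 8 mm border all round; at a gap of 8 mm the sleeve's middle is 26 mm above this point
- block: fixed dark-edged grey soldering block, 204 x 134 mm, 30 mm high, carrying the plate; on the one side of the row of cups (left or right varies); origin: underside centre
- pad: fixed cork pad, 150 x 150 x 8 mm, carrying the sleeve at first; on the other side of the row of cups; origin: underside centre
- board_center (a point): centre of the top of the fixed wooden board under the cups, 340 mm long (its x, roughly away from the robot), 110 wide (y), 12 thick; three cups stand on it in a row, 108 mm apart, rims 90 mm above the bench, tools up to 166 mm above it. The sleeve must cross above this board, higher than the rims
- cup_a: first of two empty white porcelain cups with blue lines, 90 mm across the rim, 78 mm tall, loose on the wooden board; origin: centre of its underside
- cup_b: second empty cup, the same
- tool_cup: third cup of the same row, filled with upright steel, brass and wooden hand tools that stick up to 154 mm above its underside and spread up to 45 mm from its axis; it may stand at any of the three places in the row; origin: centre of its underside
- bottle: white plastic bottle with black cap, 72 mm across, 170 mm tall, at the far edge; origin: underside centre
- jar: glass jar with green lid, 68 mm across, 90 mm tall, at the far edge; origin: underside centre
- findings: stack of small clear pots with a red lid, 48 mm across, 56 mm tall, at the right side; origin: underside centre
- brick: whitish piece of firebrick, 75 x 55 x 35 mm, at the left side; origin: underside centre
Not all that is in view belongs to the job. Of the things like the part that bears sleeve_center, leave any that is pink, purple or yellow; of the rest the larger one is meant.

How it is judged:
By the outcome, as a careful person would: the job done as asked, in the order asked, and still so for the second after the job is handed in, while the arm keeps its last pose, push and grip.
It also fails if it takes over 42 s, if anything falls off the work surface, if the arm or the gripper's body presses on something with over 40 N, if the wrist force passes 120 N, or if a joint passes its speed limit or range.

## Working session

There is one attempt and no reset: what is moved stays moved. The work goes in short steps, Python scripts to look and compute and a shell command to move; the robot and the scene stay as the last step left them, time stands still between calls to the robot, and variables do not carry over. Pictures are saved under pics/ and viewed, at most 10 in all, crops included, and the job is handed in when it is done.

```bash
mkdir -p pics
cat > h.py <<'E'
import numpy as np, cv2
from workcell import manip
def grab(n):
    p=manip.camera_params(n); im,d=manip.camera(n)
    return im,d,p
def ray(p,uv):
    R=np.array(p["R"]);t=np.array(p["t"]);K=np.array(p["intrinsics"])
    uv=np.atleast_2d(uv).astype(float)
    c=np.c_[uv,np.ones(len(uv))]@np.linalg.inv(K).T
    return -R.T@t, c@R
def onplane(p,uv,z):
    o,d=ray(p,uv); return o+d*((z-o[2])/d[:,2])[:,None]
def cloud(p,d):
    v,u=np.mgrid[:d.shape[0],:d.shape[1]]
    o,r=ray(p,np.c_[u.ravel(),v.ravel()])
    return (o+r*d.reshape(-1,1)).reshape(*d.shape,3)
E
python3 - <<'E'
from h import *
for n in("top","scene"):
    im,d,p=grab(n); cv2.imwrite(f"pics/{n}.png",im); np.savez(f"{n}.npz",im=im,d=d,**p)
    print(n,-np.array(p["R"]).T@np.array(p["t"]),np.array(p["R"])[2])
s=manip.get_obs(); print(s, manip.pinch_z)
E
```

```text
top [0.45164145 0.01810156 1.37379302] [ 0.11129141 -0.0067279  -0.99376504]
scene [1.52418637 0.78929663 0.86770713] [-0.62488758 -0.55251327 -0.55158372]
{'clock': 0.1, 'joint_pos': array([-1.33463438,  0.33284744, -0.06470449,  1.4608304 ,  0.02160787,
        1.34989781, -0.08847964]), 'joint_velocities': array([-0.00020105, -0.00133018,  0.00058788, -0.0011808 ,  0.00033102,
       -0.00061828,  0.00164944]), 'tau': array([ 1.70160842e-03, -6.26740551e+01,  4.94587852e-02, -3.92428493e+01,
        1.64734275e-02,  6.98432210e-03, -4.72196371e-05]), 'position': array([0.15984662, 0.60387794, 0.23058416]), 'ee_rot': array([ 1.28997985e-01,  9.91644647e-01, -6.41516841e-04, -5.19817904e-05]), 'ft_force': array([ 0.1769424 ,  0.32679311, -0.60748976]), 'torque': array([ 0.00277536, -0.01150421,  0.00980657]), 'grasp_force': 0.0, 'grip_width': 0.9977271398354164} 0.0187
```

View pics/top.png

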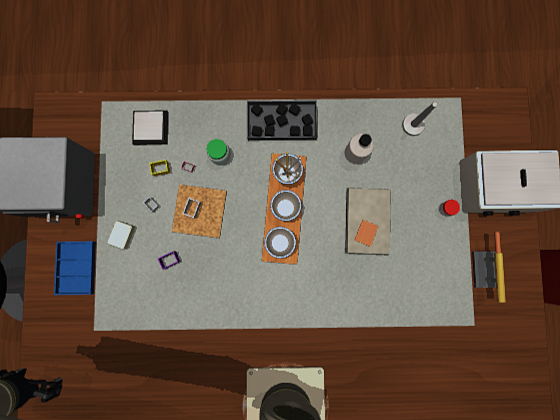

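View pics/scene.png

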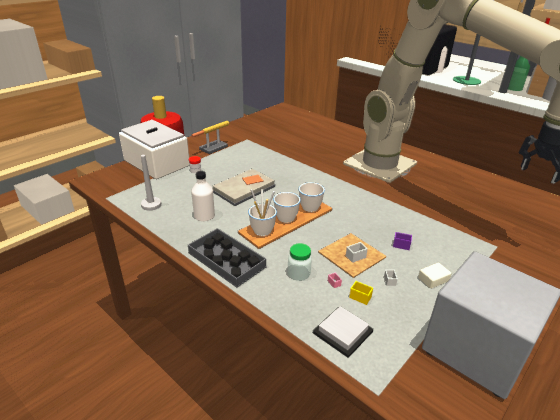

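The top view shows the sleeve at (192,208) on the pad (199,211). The tool cup is the far one at (288,168), with plain cups at (286,206) and (281,243), and the copper plate is at (367,233) on the block. The scene view agrees: sleeve at (357,252), plate at (253,180). The smaller silver one at (152,204) is a decoy.

```bash
cat > m.py <<'E'
from h import *
def load(n):
    f=np.load(n+".npz"); return f["im"],f["d"],{k:f[k] for k in("intrinsics","R","t")}
im,d,p=load("top"); C=cloud(p,d)
hsv=cv2.cvtColor(im,cv2.COLOR_BGR2HSV)
def show(n,z,box,m):
    a=np.zeros(m.shape,np.uint8); x0,y0,x1,y1=box; a[y0:y1,x0:x1]=m[y0:y1,x0:x1]
    cs,_=cv2.findContours(a,cv2.RETR_EXTERNAL,cv2.CHAIN_APPROX_NONE); c=max(cs,key=cv2.contourArea)[:,0]
    w=onplane(p,c,z)[:,:2]; r=cv2.minAreaRect((w*1000).astype(np.float32)); print(n,np.round(r[0],1),np.round(r[1],1),round(r[2],1))
Z=C[...,2]
v=d>0
show("sleeve",.044,(175,190,212,228),(v&(Z>.025)))
show("plate",.034,(345,210,385,252),(hsv[...,1]>120)&(hsv[...,0]<20))
show("block",.03,(335,180,400,262),v&(Z>.02))
show("pad",.008,(165,178,235,245),(hsv[...,1]>90)&(hsv[...,0]<25))
show("board",.012,(255,148,312,270),(hsv[...,1]>120)&(hsv[...,0]<25))
for n,b in(("toolcup",(270,150,308,186)),("cupm",(268,188,305,224)),("cupn",(262,225,300,262))): show(n,.09,b,v&(Z>.06))
for n,uv in (("sleeve",(192,208)),("plate",(367,233)),("tool",(288,168))): 
    b=Z[uv[1]-12:uv[1]+12,uv[0]-12:uv[0]+12]; print(n,np.percentile(b,[2,50,90,98,100]).round(3))
# two-view check
s,ds,ps=load("scene")
def tri(a,b):
    o1,d1=ray(p,a);o2,d2=ray(ps,b);d1=d1[0];d2=d2[0]
    k=np.linalg.lstsq(np.c_[d1,-d2],o2-o1,rcond=None)[0]
    return (o1+k[0]*d1+o2+k[1]*d2)/2
print(tri((192,208),(357,247)),tri((367,233),(253,180)))
S=cloud(ps,ds)
print("scene depth: plate",S[180,253],"tools max z",S[185:215,248:280,2].max())
E
python3 m.py
```

```text
sleeve [595.3 276.3] [39.9 51.8] 70.5
plate [ 514.2 -253.9] [51.3 66.7] 67.3
block [ 550.6 -262. ] [129.2 200.4] 87.7
pad [590.2 260. ] [149.2 149.6] 81.8
board [600.1  -5.4] [109.5 345.8] 84.1
toolcup [706.  -16.2] [86.1 96.4] 89.4
cupm [594.2 -10.2] [88.2 85.7] 89.4
cupn [486.1   8.8] [88.4 88.4] 44.4
sleeve [0.003 0.009 0.038 0.046 0.05 ]
plate [0.026 0.033 0.038 0.041 0.043]
tool [0.013 0.046 0.127 0.156 1.374]
[0.59360722 0.27665501 0.04262889] [ 0.51135299 -0.25559778  0.02850524]
scene depth: plate [ 0.51704932 -0.24525585  0.03428848] tools max z 0.8677071264223045
```

```bash
python3 -m creep '{"slide":[[-0.05,-0.02,0],[-0.05,-0.02,0],[-0.05,-0.02,0],[-0.05,-0.02,0],[-0.05,-0.02,0],[-0.05,-0.02,0],[-0.05,-0.02,0],[-0.04,-0.02,0]],"twist":[0,0,0,0,0,0,0,0]}' 100
python3 - <<'E'
from h import *
s=manip.get_obs(); p=manip.camera_params("wrist")
R=np.array(p["R"]);t=np.array(p["t"]); print(s["position"],s["ee_rot"],-R.T@t,R[2])
K=np.array(p["intrinsics"]);q=R@np.array([.595,.276,.044])+t;q=K@q;print(q[:2]/q[2])
E
```

```text
clock: 1.1
position: [0.4975, 0.3479, 0.2309]
ee_rot: [0.13, 0.992, -0.0, -0.0]
ft_force: [-0.0, 0.4, 0.7]
grip_width: 1.002
grasp_force: 0.0
[0.49750871 0.34789265 0.23090408] [ 1.29583581e-01  9.91568445e-01 -3.27317871e-04 -8.00682300e-05] [0.42523118 0.36553345 0.3741012 ] [ 0.28166249 -0.07487721 -0.9565875 ]
[242.84074598 295.4387565 ]
```

Run:
```python
from h import *
im,d,p=grab("wrist"); cv2.imwrite("pics/w1.png",im); np.savez("w1.npz",im=im,d=d,**p)
```

```text
(no output)
```

View pics/w1.png

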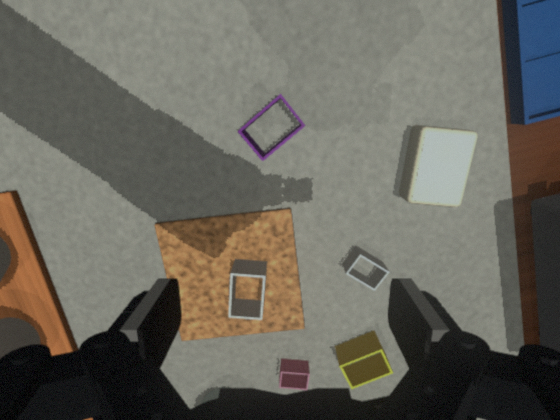

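The sleeve's bright rim is at about (247,297) on the pad, with a dark side face above it. The small silver decoy is at (367,268). The fingers frame the view at the bottom.

```bash
cat > sl.py <<'E'
from h import *
def sleeve(im,d,p,zt=.044,guess=(.595,.276)):
    R,t,K=[np.array(p[k]) for k in("R","t","intrinsics")]
    q=K@(R@np.array([*guess,zt])+t); u,v=(q[:2]/q[2]).astype(int)
    g=cv2.cvtColor(im,cv2.COLOR_BGR2HSV)
    m=((g[...,2]>150)&(g[...,1]<60)).astype(np.uint8)
    a=np.zeros_like(m); a[max(v-50,0):v+50,u-50:u+50]=m[max(v-50,0):v+50,u-50:u+50]
    cs,_=cv2.findContours(a,cv2.RETR_EXTERNAL,cv2.CHAIN_APPROX_NONE); c=max(cs,key=cv2.contourArea)[:,0]
    w=onplane(p,c,zt)[:,:2]; r=cv2.minAreaRect((w*1000).astype(np.float32))
    Z=cloud(p,d)[...,2]; mm=np.zeros_like(m); cv2.drawContours(mm,[c.reshape(-1,1,2)],-1,1,2)
    print("rect",r,"rim z",np.percentile(Z[(mm>0)&(m>0)],[10,50,90]).round(4)); return cv2.minAreaRect(c)[0]
E
python3 - <<'E'
from sl import *
f=np.load("w1.npz"); print(sleeve(f["im"],f["d"],f))
E
```

```text
rect ((597.445068359375, 278.78631591796875), (36.37935256958008, 52.09600830078125), 70.26066589355469) rim z [0.0082 0.0441 0.0449]
(246.04428100585938, 296.3363037109375)
```

```bash
python3 -m creep '{"slide":[[-0.035,-0.02,0],[-0.035,-0.021,0],[0,0,0],[0,0,0]],"twist":[0,0,4.8,0]}' 70
python3 - <<'E'
from sl import *
s=manip.get_obs();im,d,p=grab("wrist"); cv2.imwrite("pics/w2.png",im)
print(s["position"],s["ee_rot"],s["grip_width"]); print(sleeve(im,d,p,guess=(.597,.279)))
E
```

```text
clock: 1.65
position: [0.553, 0.2921, 0.2308]
ee_rot: [0.17, 0.985, -0.0, -0.0]
ft_force: [0.0, 0.4, -0.8]
grip_width: 0.7
grasp_force: 0.0
[0.55299471 0.29212222 0.23082875] [ 1.70442632e-01  9.85367520e-01 -2.04401435e-04 -3.44427490e-04] 0.700493371847241
rect ((599.43505859375, 278.3301696777344), (36.167388916015625, 46.61544418334961), 69.73839569091797) rim z [0.0091 0.0442 0.0452]
(288.5, 237.0)
```

View pics/w2.png

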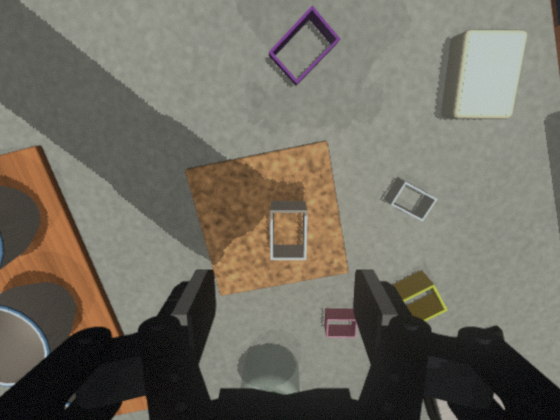

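The sleeve's rim is centred at (288,233). Its near edge is shadowed and dropped out of the mask, which explains the short reading. The far edge and sides agree with the first fix, so the centre is (0.597, 0.279).

```bash
python3 -m creep '{"slide":[[-0.023,0.001,0.03],[-0.023,0.001,0.05],[0,0,0.05],[0,0,0.04],[0,0,0.02],[0,0,0],[0,0,0]],"twist":[0,0,0,0,0,0,0]}' 70
python3 - <<'E'
from h import *
s=manip.get_obs();im,d,p=grab("wrist"); cv2.imwrite("pics/w3.png",im)
print(s["position"],s["ee_rot"],s["grip_width"])
E
```

```text
clock: 2.58
position: [0.5982, 0.2794, 0.0434]
ee_rot: [0.17, 0.985, 0.001, 0.001]
ft_force: [-0.4, 0.0, -0.1]
grip_width: 0.698
grasp_force: 0.0
[0.59821905 0.27941195 0.04335086] [1.70127224e-01 9.85421013e-01 9.79700295e-04 1.09287153e-03] 0.6976541618926275
```

View pics/w3.png

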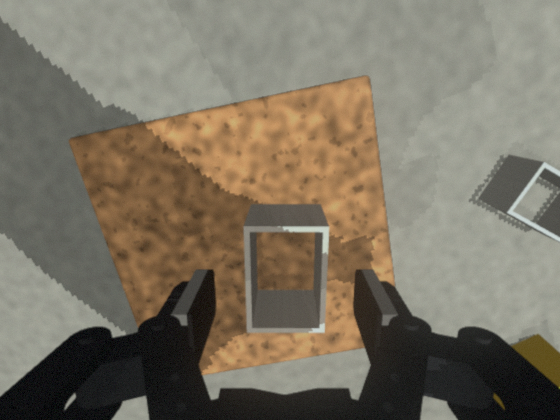

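The rim corners are at about (245,228), (328,226), (326,332) and (248,333). The sleeve sits squarely between the fingertips at columns 215 and 355.

```bash
python3 - <<'E'
from h import *
p=manip.camera_params("wrist")
w=onplane(p,[(245,228),(328,226),(326,332),(248,333)],.044);print(w.round(4),w.mean(0))
E
python3 -m creep '{"slide":[[0,0,0.015],[0,0,0.015],[0,0,0],[0,0,0]],"twist":[0,0,0,0]}' 70
```

```text
[[0.5682 0.2709 0.044 ]
 [0.5792 0.3042 0.044 ]
 [0.6285 0.2876 0.044 ]
 [0.6168 0.2533 0.044 ]] [0.59818281 0.27899202 0.044     ]
clock: 3.12
position: [0.5972, 0.2786, 0.0112]
ee_rot: [0.17, 0.985, -0.0, -0.0]
ft_force: [0.2, 0.3, -0.3]
grip_width: 0.698
grasp_force: 0.0
```

```bash
python3 -m creep '{"slide":[[0,0,-0.001],[0,0,0],[0,0,0]],"twist":[0,0,0]}' 48 24; python3 -m creep '{"slide":[[0,0,0],[0,0,0],[0,0,0],[0,0,0]],"twist":[0,0,0,0]}' 30 27
```

```text
clock: 3.5
position: [0.5973, 0.2787, 0.0126]
ee_rot: [0.17, 0.985, 0.0, 0.0]
ft_force: [-0.0, -0.1, -0.4]
grip_width: 0.478
grasp_force: 0.0
clock: 4.0
position: [0.5973, 0.2788, 0.0126]
ee_rot: [0.17, 0.985, 0.0, 0.0]
ft_force: [-0.6, 1.1, 4.7]
grip_width: 0.417
grasp_force: 27.8
```

```bash
python3 -m creep '{"slide":[[0,0,-0.005],[0,0,-0.015],[0,0,-0.03],[0,0,-0.04],[0,0,-0.04],[0,0,-0.03],[0,0,-0.02],[0,0,0]],"twist":[0,0,0,0,0,0,0,0]}'
python3 - <<'E'
from h import *
s=manip.get_obs();print(s["position"],s["ee_rot"])
a=np.arctan2(s["ee_rot"][1],s["ee_rot"][0]);x=np.array([np.cos(2*a),np.sin(2*a)]);y=np.array([np.sin(2*a),-np.cos(2*a)])
dw=np.array([.515,-.2535])-s["position"][:2]; print(x,y,dw@x,dw@y)
E
```

```text
clock: 5.0
position: [0.5978, 0.2788, 0.1938]
ee_rot: [0.17, 0.985, 0.001, 0.001]
ft_force: [0.6, 0.6, -1.4]
grip_width: 0.42
grasp_force: 27.2
[0.59777635 0.27882432 0.19381244] [1.70480356e-01 9.85360275e-01 8.31660310e-04 9.40306444e-04]
[-0.9418728   0.33596967] [0.33596967 0.9418728 ] -0.1008800295740618 -0.5291921445449281
```

```bash
python3 -m creep '{"slide":[[0,-0.015,0],[0,-0.03,0],[0,-0.04,0],[0,-0.045,0],[0,-0.045,0],[0,-0.045,0],[0,-0.045,0],[0,-0.045,0]],"twist":[0,0,0,0,0,0,0,0]}' 
python3 -m creep '{"slide":[[0,-0.045,0],[0,-0.045,0],[0,-0.045,0],[0,-0.035,0],[0,-0.025,0],[0,-0.015,0],[0,-0.008,0],[0,0,0]],"twist":[0,0,0,0,0,0,0,0]}'
python3 - <<'E'
from h import *
s=manip.get_obs();im,d,p=grab("wrist"); cv2.imwrite("pics/w4.png",im);np.savez("w4.npz",im=im,d=d,**p)
print(s["position"],s["ee_rot"],s["grip_width"])
E
```

```text
clock: 6.0
position: [0.491, -0.0155, 0.1908]
ee_rot: [0.171, 0.985, -0.0, -0.001]
ft_force: [0.3, 0.4, -0.8]
grip_width: 0.416
grasp_force: 27.3
clock: 7.0
position: [0.4197, -0.2185, 0.192]
ee_rot: [0.17, 0.985, 0.0, -0.0]
ft_force: [-0.2, 0.2, -0.8]
grip_width: 0.42
grasp_force: 27.3
[ 0.41967383 -0.21850774  0.19196644] [ 1.70453031e-01  9.85365765e-01  9.32348219e-05 -2.55492727e-04] 0.41978199452564574
```

View pics/w4.png

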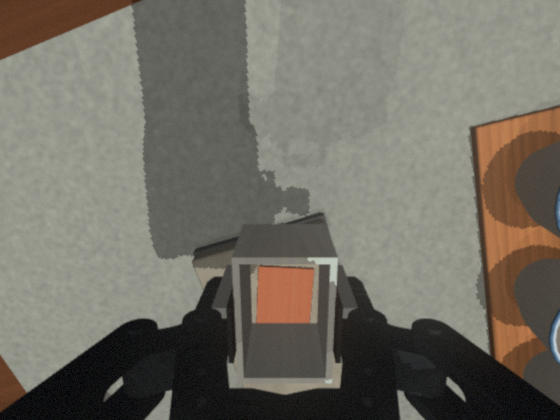

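The plate shows through the held sleeve at (285,295), which blocks part of it. Moving about 130 mm forward will bring the plate clear above the sleeve in the picture.

```bash
python3 -m creep '{"slide":[[-0.015,0,0],[-0.025,0,0],[-0.03,0,0],[-0.03,0,0],[-0.02,0,0],[-0.01,0,0],[0,0,0],[0,0,0]],"twist":[0,0,0,0,0,0,0,0]}'
python3 - <<'E'
from h import *
s=manip.get_obs();im,d,p=grab("wrist"); cv2.imwrite("pics/w5.png",im);np.savez("w5.npz",im=im,d=d,**p)
print(s["position"],s["ee_rot"],s["grip_width"])
g=cv2.cvtColor(im,cv2.COLOR_BGR2HSV); m=((g[...,1]>110)&(g[...,0]<20)).astype(np.uint8); m[:,420:]=0
cs,_=cv2.findContours(m,cv2.RETR_EXTERNAL,cv2.CHAIN_APPROX_NONE)
Z=cloud(p,d)[...,2]
for c in sorted(cs,key=cv2.contourArea)[-2:]:
    c=c[:,0]; w=onplane(p,c,.034)[:,:2]; print(c.min(0),c.max(0),cv2.minAreaRect((w*1000).astype(np.float32)))
    mm=np.zeros_like(m);cv2.drawContours(mm,[c.reshape(-1,1,2)],-1,1,-1);print(np.percentile(Z[mm>0],[10,50,90]))
E
```

```text
clock: 8.05
position: [0.5417, -0.2621, 0.1923]
ee_rot: [0.17, 0.985, 0.0, -0.0]
ft_force: [0.3, -0.6, -1.0]
grip_width: 0.422
grasp_force: 27.3
[ 0.54171642 -0.26211803  0.19230455] [ 1.70488714e-01  9.85359603e-01  1.95758727e-04 -1.11759592e-04] 0.4217571657162999
[ 20 308] [ 79 359] ((594.4481201171875, -526.9835205078125), (50.31262969970703, 62.990047454833984), 24.766555786132812)
[0.04888757 0.05578258 0.05673325]
[253 121] [317 203] ((514.1715087890625, -254.067626953125), (51.51373291015625, 67.73538970947266), 67.28634643554688)
[0.03351966 0.03442715 0.03536093]
```

View pics/w5.png

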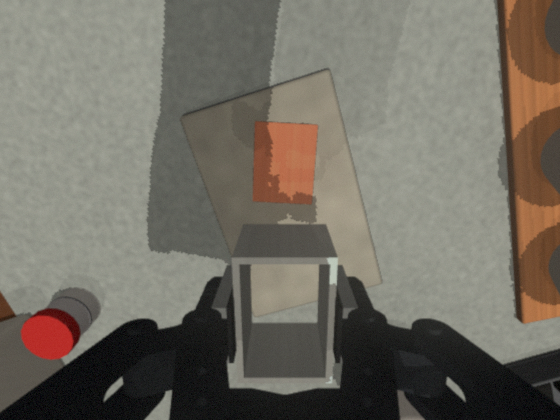

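The plate's copper face spans (253–317, 121–203), fully visible and matching the top view. The sleeve is held upright between the fingers, with its rim at about (232–337, 258–380). Next I'll measure the sleeve in the hand.

Run:
```python
from h import *
f=np.load("w5.npz"); C=cloud(f,f["d"]); im=f["im"]
P=np.array([.54172,-.26212,.1923]); a=np.arctan2(.98536,.17049)
X=np.array([np.cos(2*a),np.sin(2*a),0]);Y=np.array([np.sin(2*a),-np.cos(2*a),0])
L=np.stack([(C-P)@X,(C-P)@Y,C[...,2]-P[2]],-1)
m=np.zeros(im.shape[:2],bool); m[220:392,228:342]=1
box=m&(abs(L[...,0])<.04)&(abs(L[...,1])<.0185)&(L[...,2]>-.03)&(L[...,2]<.04)
q=L[box]; print(len(q),q.min(0),q.max(0))
r=q[q[:,2]>.027]; print("rim z",np.percentile(r[:,2],[5,25,50,75,95,99]),"x",np.percentile(r[:,0],[.5,2,98,99.5]),"y",np.percentile(r[:,1],[1,99]))
for lo,hi in((-.03,-.02),(-.01,.01),(.02,.03)):
    k=r[(r[:,0]>lo)&(r[:,0]<hi)]; print(lo,np.percentile(k[:,2],[50,90]))
# near outer face: bottom edge
n=q[(q[:,0]>.02)&(abs(q[:,1])<.012)]; print("near face z",np.percentile(n[:,2],[1,5,50,95]),"x",np.percentile(n[:,0],[5,50,95]))
n=n[n[:,0]>.0235]; print("slope x vs z",np.polyfit(n[:,2],n[:,0],1), "yaw x vs y",np.polyfit(n[:,1],n[:,0],1))
dw=np.array([.5142,-.2541])-P[:2]; print(dw@X[:2],dw@Y[:2],"yaw now",np.degrees(2*a)-90)
```

```text
11896 [-0.02727247 -0.01849674 -0.00490048] [0.02667391 0.01848302 0.03997908]
rim z [0.02770311 0.03032408 0.03152722 0.03212217 0.03834608 0.03935787] x [-0.02628443 -0.02568638  0.02616192  0.02632955] y [-0.0183583   0.01790503]
-0.03 [0.03103446 0.03212103]
-0.01 [0.03207541 0.03899254]
0.02 [0.03140829 0.03237661]
near face z [-0.00323558 -0.00065602  0.0211724   0.03222413] x [0.02406441 0.02588593 0.02628395]
slope x vs z [-0.02290618  0.02616639] yaw x vs y [-5.26163433e-05  2.57311202e-02]
0.028614784023783126 -0.0016926119674177467 yaw now 70.36739178567043
```

```bash
python3 -m creep '{"slide":[[0.012,-0.001,0],[0.0165,-0.0007,0.01],[0,0,0.03],[0,0,0.04],[0,0,0.03],[0,0,0.015],[0,0,0],[0,0,0]],"twist":[0,0,3.1,0,0,0,0,0]}'
cat > e.py <<'E'
from h import *
s=manip.get_obs();P=s["position"];a=np.arctan2(s["ee_rot"][1],s["ee_rot"][0])
X=np.array([np.cos(2*a),np.sin(2*a)]);Y=np.array([np.sin(2*a),-np.cos(2*a)])
dw=np.array([.5142,-.2541])-P[:2]; print("dx %.4f dy %.4f dz %.4f twist %.2f"%(dw@X,dw@Y,P[2]-.0467,np.degrees(2*a)-90-67.29),s["ee_rot"][2:],s["grasp_force"],abs(s["joint_velocities"]).max())
E
python3 e.py
```

```text
clock: 9.1
position: [0.5155, -0.2548, 0.0686]
ee_rot: [0.197, 0.98, -0.0, 0.001]
ft_force: [0.0, -0.1, -1.9]
grip_width: 0.417
grasp_force: 27.2
dx 0.0014 dy 0.0001 dz 0.0219 twist -0.02 [-4.78006961e-05  9.56478177e-04] 27.23589777946472 0.005450047222605987
```

```bash
python3 -m creep '{"slide":[[0.001,0,0.01],[0,0,0.008],[0,0,0.003],[0,0,0],[0,0,0],[0,0,0]],"twist":[0,0,0,0,0,0]}'; python3 e.py
python3 - <<'E'
from h import *
im,d,p=grab("wrist"); cv2.imwrite("pics/w6.png",im);np.savez("w6.npz",im=im,d=d,**p)
E
python3 e.py
```

```text
clock: 9.85
position: [0.5141, -0.2541, 0.0465]
ee_rot: [0.197, 0.98, 0.0, 0.0]
ft_force: [-0.4, 0.2, -0.9]
grip_width: 0.417
grasp_force: 27.2
dx -0.0001 dy 0.0000 dz -0.0002 twist -0.02 [3.29211808e-05 1.84492026e-04] 27.23640739917755 0.0016676377926950143
dx -0.0002 dy 0.0000 dz -0.0003 twist -0.02 [2.73925739e-05 1.45141449e-04] 27.23631352186203 0.0012802808467392332
```

View pics/w6.png

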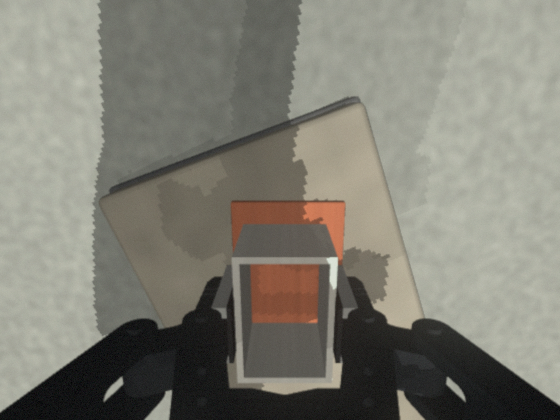

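The plate's near edge is at row 201, columns 231–345, square to the sleeve's near face. I'll check the borders and the gap with numbers.

Run:
```python
from h import *
f=np.load("w6.npz"); s=manip.get_obs(); P=s["position"];a=np.arctan2(s["ee_rot"][1],s["ee_rot"][0])
X=np.array([np.cos(2*a),np.sin(2*a),0]);Y=np.array([np.sin(2*a),-np.cos(2*a),0])
w=onplane(f,[(231.5,201),(344.5,201)],.0342)-P; print("plate corners tool",w@X,w@Y)
C=cloud(f,f["d"])-P; L=np.stack([C@X,C@Y,C[...,2]],-1)
n=L[222:262,245:325].reshape(-1,3); n=n[(n[:,0]>.02)&(n[:,0]<.03)&(n[:,2]>-.01)]; print("near face x",np.median(n[:,0]),"low z",np.percentile(n[:,2],[0.5,2])+P[2])
g=L[205:220,240:330]; print("plate z",np.median(g[...,2])+P[2])
```

```text
plate corners tool [0.0337496  0.03376851] [-0.02521988  0.0256734 ]
near face x 0.025834630519381924 low z [0.04277024 0.04385067]
plate z 0.03444238835191046
```

```bash
python3 -c "
from workcell import manip
print(manip.hand_in())"
```

```text
the job is handed in; nothing more can be done
None
```

The job is handed in: the sleeve is held still at about 27 N, level and centred on the copper plate to within about 0.5 mm, aligned with it and hovering about 8 mm above, about 10 s in on the robot's clock.

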